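Crack open a plaster mould with a lever jack

ROBOT

A 7-joint arm with a two-finger parallel gripper is mounted at the origin on a cart in front of the work surface, level with it; the furniture and walls round the work are solid. World frame = base frame: x ahead of the robot, y to its left, z up, the work surface at z = 0. Lengths are in m, angles in rad, forces in N, time in s.
With the tool pointing down it reaches from about 0.4 to 0.85 m from the base axis. Payload 10.4 kg.
Tool frame: the origin (TCP) lies on the centre line of the jaws, within the pads' length; the fingertips stand 8 mm ahead of it and the grasp point (between the pads) lies 11 mm behind it; z points along the fingers, y is the line along which they close (so a half turn about z gives the same grasp; the last joint's range is limited). The gripper opens to 85 mm and grips with 20 to 120 N. Pads are 22 mm wide; open, the fingers measure 114 mm over their backs; the gripper's body (76 mm by 85 mm) begins 54 mm behind the grasp point. The pads swing forward as they close: fully open they stand 13 mm farther back than shut.
Start: joints at [1.097, 0.332, -0.065, 1.46, 0.022, 1.35, -0.088], TCP at [0.272, -0.563, 0.239] pointing down, gripper open.
Joint ranges: [-2.6, 2.6], [-0.5, 2.12], [-1.47, 1.34], [0.16, 2.42], [-1.27, 4.41], [0.06, 2.06], [-2.6, 2.6]. Speed limits (rad/s): [2.22, 2.22, 2.79, 2.79, 3.14, 3.14, 3.14].

INTERFACE

Orientations are given as a unit quaternion [x, y, z, w].
In Python, from cell import robot gives the robot as it stands.
- The arm moves only by the tool nudge_tcp, called after ">>>" as name(argument=value, ...) on one line, values as JSON. Schema: {"type":"object","properties":{"rows":{"type":"object","properties":{"increments":{"type":"array","items":{"type":"array","items":{"type":"number"},"minItems":5,"maxItems":5},"minItems":1,"maxItems":12}},"additionalProperties":false,"required":["increments"]},"only":{"type":"string"},"quiet":{"type":"boolean"},"lines":{"type":"string"}},"required":["rows"],"additionalProperties":false}. rows is an object whose key "increments" holds a list of rows, 1 to 12 of them, each of 5 numbers: dx, dy, dz in units of 5 mm, then a turn about the tool's z in rad, then the finger opening in m; each row shifts and turns the commanded pose from where the row before left it, along the tool's axes as they then stand; what a row does not reach is not made up. A row lasts 1/10 s, in which the tool goes at most 0.05 m and 0.15 rad, less where a joint would pass 70% of its speed; a pose out of reach is approached as far as the arm can. The fingers move at their own pace and stop on an object; the grip force is fixed at half the most. Time passes only in rows, so rows that do not move let the fingers close. The tool returns the time, the measured TCP pose, the force, the opening and the grip force at its end. only (a regular expression) keeps the lines of the reply that match it, lines (a string "A,B") keeps lines A to B, and quiet returns only ok. Input that does not fit is refused with a message, and nothing moves.
- robot.get_state(): the state, without advancing time (a new reading comes with each control period).
- robot.camera(name): name is "side" or "top"; returns the picture (400x640x3 uint8, red, green, blue); there is no depth.
- robot.camera_params(name): a dict with "intrinsics" (3x3 intrinsics, pixels), "cam_to_world" (4x4, takes a point from camera to world coordinates). Camera axes: x right, y down, z forward; pixel columns grow to the right and rows downward; lengths in m; the calibration is good to about 2 mm. A picture is of the moment at which its call begins. camera_params takes no time and is no camera call.
- robot.hand_in(): hands the job in; it is judged then, once.
The state is a dict: "time_s": time; "joint_positions": joint angles; "dq": joint speeds; "tau": joint torques, N m; "tcp_pos": TCP position; "orientation": TCP orientation; "wrist_force": force on the tool from outside, world axes, zero at the start; "moment": the same for the moment, N m; "width": finger opening in m; "grasp_force": force on a finger pad.
Only numpy, scipy, OpenCV 4.12 (cv2) and the standard library are available. Lean on these libraries where they do the work, as an engineer would, in place of code of your own. Each camera call takes 0.05 s, during which the arm holds its last target. There are 200 camera calls.

TASK

Crack open the two-part plaster mould with the red lever jack: fit the aluminium bobbin-shaped saddle piece over the jack's upright spindle until it sits fully down, then, with the mould still shut and the handle still up, slide the jack in until the saddle is centred under the red lift pad on the mould's lug, the jack standing flat on the table. Push the jack's handle right down to its stop, which lifts the mould's upper half, and finish while still holding it down with the fingers: the jack has no catch and sinks when let go. Do not lift or push the mould with the arm, do not tip the jack over, and leave the wedges, the sanding block and the jar beside the mould where they are.

Things in the scene. Friction and masses are not known exactly. Their poses are not given: they have to be found in the camera images.
- saddle: the loose saddle piece: an aluminium bobbin, 55 mm high, standing upright on the table; flanges 44 mm in diameter and 8 mm thick at both ends, waist 32 mm in diameter between them, 19 mm bore right through; both ends alike, 0.12 kg. Origin at the centre of its underside, z up along the bore
- saddle_mid (a point): centre of the saddle piece, on the bore axis at half height (the place to grip it, round the waist)
- jack: the loose red lever jack, about 1 kg; slides on its flat base. Origin on the ram axis at the base's underside; x forward (handle to ram), z up. Base 12 mm thick, 84 mm wide, nose 45 mm ahead of the ram axis, rear foot 110 mm wide ending 170 mm behind it. Ram cylinder 60 mm wide at the foot. Full handle stroke raises the ram 34 mm
- ram_seat (a point): centre of the ram's 40 mm round seat, 74 mm above the table with the ram down (moves with it); from it the upright spindle rises, 16 mm in diameter, 32 mm high, its tip coned over the last 6 mm. The saddle's underside rests on the seat when fully down; its top is then 129 mm above the table
- jack_bail (a point): middle of the jack's carrying grip: a black flat-sided bar on two steel posts, 14 mm wide across, 28 mm tall, 60 mm long along the jack's x; this point lies 92 mm above the table and 79 mm behind the ram axis. Pinch it from above across its flat sides (along the jack's y) to slide or carry the jack
- handle_grip (a point): middle of the black rubber grip of the jack's handle: 26 mm in diameter, 85 mm long along the handle; on its axis, 127 mm from the handle's pivot. The pivot lies 132 mm behind the ram axis, 62 mm above the table; the handle points backward and, at rest, up at 0.45 rad
- jack_handle (a joint): handle angle: 0 = sprung up at rest, 0.55 rad = right down at its stop (grip then 49 mm above the table, about 68 mm lower than at rest, and about 12 mm farther back). It springs back when let go; it takes about 4 N at the grip to move it and 8 to 14 N from about 0.2 rad on, when the mould's upper half is on the saddle
- lift_pad (a point): centre of the underside of the lift pad: a red disc 40 mm in diameter under the steel lug on the upper half's front; 141 mm above the table when the mould is shut, 21 mm higher with the jack fully up under it; on an axis 55 mm in front of the mould's front face. A red disc with a white dot on top of the 50 mm wide lug marks the same axis; the lug ends 28 mm in front of it
- mould: the two-part plaster mould, fixed on the table: 160 mm deep, 200 mm wide, 208 mm high; upper half (about 3 kg) hinged along the back edge, joint line 100 mm above the table. Origin on the table straight below the lift pad's axis, 55 mm in front of the middle of the mould's front face; its x points from there to the mould, z up
- wedge_1: hardwood wedge, 26x90x22 mm, a bystander; origin at the centre of its underside
- wedge_2: hardwood wedge, 29x90x22 mm, a bystander; origin at the centre of its underside
- sanding_block: cork sanding block, 66x110x31 mm, a bystander
- jar_1: glass jar with a green lid and a white label, 69 mm in diameter, 84 mm high, standing to the left of the mould's front; a bystander

How it is judged:
By the outcome, as a careful person would: the job done as asked, in the order asked, and still so for the second after the job is handed in, while the arm keeps its last pose, push and grip.
It also fails if it takes over 64 s, if anything falls off the work surface, if the arm or the gripper's body presses on something with over 40 N, if the wrist force passes 120 N, or if a joint passes its speed limit or range.

## Working session

There is one attempt and no reset: what is moved stays moved. The work goes in short steps, Python scripts to look and compute and a tool call to move; the robot and the scene stay as the last step left them, time stands still between calls to the robot, and variables do not carry over. Pictures are saved under pics/ and viewed, at most 10 in all, crops included, and the job is handed in when it is done.

```bash
ls; mkdir -p pics
```

Run:
```python
from cell import robot
import cv2,numpy as np
np.set_printoptions(precision=4,suppress=True)
for n in("side","top"):
    im=robot.camera(n); cv2.imwrite(f"pics/{n}0.png",im[:,:,::-1]); p=robot.camera_params(n); print(n,p["intrinsics"],p["cam_to_world"])
s=robot.get_state(); print(s)
```

```text
cell.py
pics
side [[393.7322   0.     321.1747]
 [  0.     393.7322 203.287 ]
 [  0.       0.       1.    ]] [[ 0.994  -0.043   0.1009  0.3795]
 [-0.1097 -0.3904  0.9141 -1.2411]
 [ 0.0001 -0.9196 -0.3928  0.5787]
 [ 0.      0.      0.      1.    ]]
top [[384.297    0.     319.346 ]
 [  0.     384.297  195.5658]
 [  0.       0.       1.    ]] [[ 0.0147 -0.9874  0.1577  0.3382]
 [-0.9998 -0.013   0.0118 -0.1433]
 [-0.0096 -0.1579 -0.9874  1.1782]
 [ 0.      0.      0.      1.    ]]
{'time_s': 0.1, 'joint_positions': array([ 1.0974,  0.3328, -0.0647,  1.4609,  0.0216,  1.3499, -0.0885]), 'dq': array([ 0.0001, -0.0028, -0.0014, -0.0027, -0.0003, -0.0012,  0.001 ]), 'tau': array([  0.0012, -62.6743,   0.0491, -39.2431,   0.0163,   0.0069,
        -0.0001]), 'tcp_pos': array([ 0.2721, -0.5622,  0.2386]), 'orientation': array([ 0.9747,  0.2235, -0.0002, -0.0006]), 'wrist_force': array([-0.9376, -0.1913, -0.123 ]), 'moment': array([-0.0312, -0.019 , -0.0089]), 'grasp_force': 0.0, 'width': 0.0855610591771418}
```

View pics/side0.png

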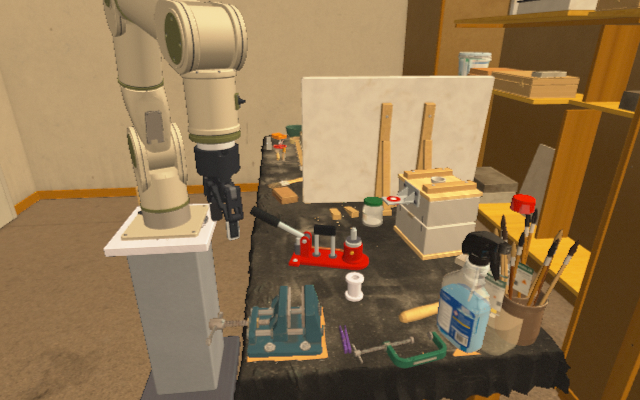

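View pics/top0.png

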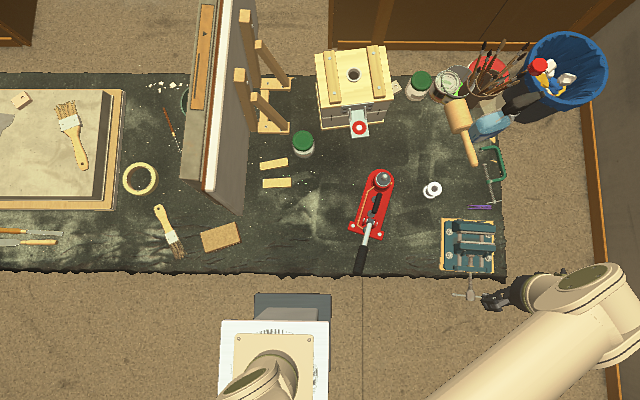

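Side: jack at ~(330,245) with spindle tip ~(353,231), saddle (355,287), pad marker (394,199). Top: ram (383,180), saddle (432,189), marker (359,127), handle running down to (360,268). Zooming for accurate points.

Create h.py:
```python
from cell import robot
import cv2,numpy as np
np.set_printoptions(precision=4,suppress=True)
def ray(n,uv):
    p=robot.camera_params(n);K=np.array(p["intrinsics"]);T=np.array(p["cam_to_world"])
    d=T[:3,:3]@np.linalg.solve(K,[uv[0],uv[1],1.]);return T[:3,3],d/np.linalg.norm(d)
def plane(n,uv,z):
    o,d=ray(n,uv);return o+d*(z-o[2])/d[2]
def tri(us,ut):
    o,d=ray("side",us);q,e=ray("top",ut)
    s=np.linalg.lstsq(np.c_[d,-e],q-o,rcond=None)[0];a=o+d*s[0];b=q+e*s[1];return (a+b)/2,np.linalg.norm(a-b)
def proj(n,P):
    p=robot.camera_params(n);T=np.linalg.inv(p["cam_to_world"]);c=np.array(p["intrinsics"])@(T[:3,:3]@P+T[:3,3]);return c[:2]/c[2]
def blobs(im,lo,hi,box,amin=6):
    x0,y0,x1,y1=box;m=cv2.inRange(cv2.cvtColor(im,cv2.COLOR_RGB2HSV)[y0:y1,x0:x1],lo,hi)
    n,l,s,c=cv2.connectedComponentsWithStats(m)
    return [(c[i]+[x0,y0],s[i][:4]+[x0,y0,0,0],s[i][4]) for i in range(1,n) if s[i][4]>=amin]
```

Run:
```python
import cv2,numpy as np
s=cv2.imread("pics/side0.png");t=cv2.imread("pics/top0.png")
a=s[185:305,245:415];b=t[110:280,335:450]
A=cv2.resize(a,None,fx=2.5,fy=2.5,interpolation=2);A=cv2.resize(a,(425,300),interpolation=cv2.INTER_CUBIC)
B=cv2.resize(b,(368,544),interpolation=cv2.INTER_CUBIC)
c=np.zeros((600,800,3),np.uint8);c[:300,:425]=A;c[:544,430:798]=B
d=cv2.resize(s[265:305,325:385],(420,280),interpolation=cv2.INTER_CUBIC);c[305:585,:420]=d
cv2.imwrite("pics/crop0.png",c)
from h import *
S=s[:,:,::-1].copy();T=t[:,:,::-1].copy()
print("saddle side",blobs(S,(0,0,150),(180,60,255),(335,268,375,305)))
print("saddle top",blobs(T,(0,0,150),(180,60,255),(415,175,450,205)))
print("red side",blobs(S,(0,150,100),(6,255,255),(250,185,415,300)))
print("red top",blobs(T,(0,150,100),(6,255,255),(335,100,415,260)), blobs(T,(174,150,100),(180,255,255),(335,100,415,260)))
```

```text
saddle side [(array([354.0256, 286.2448]), array([345, 272,  19,  30]), np.int32(429))]
saddle top [(array([432.26 , 189.655]), array([423, 182,  19,  17]), np.int32(200))]
red side [(array([392.9545, 198.4545]), array([387, 196,  13,   6]), np.int32(44)), (array([329.4125, 256.7549]), array([288, 231,  81,  40]), np.int32(1440))]
red top [(array([358.8522, 127.0783]), array([352, 121,  14,  13]), np.int32(115)), (array([373.1699, 205.471 ]), array([348, 169,  46,  72]), np.int32(1242))] []
```

View pics/crop0.png

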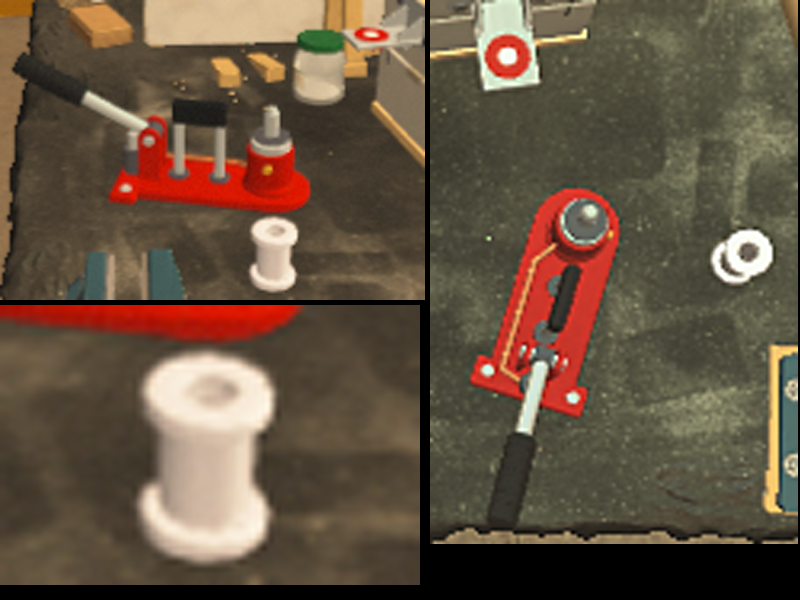

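Crops: bore of saddle side ≈(354.5,277), top ≈(433.6,188.3); spindle tip side ≈(353,228), top ≈(384.5,175.3); bail centre side ≈(324.4,229.3), top ≈(376.5,202.7); pad marker (393,198.4)/(358.9,127.1).

Run:
```python
from h import *
S=cv2.imread("pics/side0.png")[:,:,::-1].copy();T=cv2.imread("pics/top0.png")[:,:,::-1].copy()
for k,a,b in [("bore",(354.4,276.8),(433.6,188.3)),("tip",(353,227.9),(384.5,175.3)),("bail",(324.2,229.3),(376.5,202.7)),("mark",(393,198.4),(358.9,127.1))]:
    print(k,*tri(a,b))
# dark bar and grip in both views
for n,im,bx in(("side",S,(245,195,345,245)),("top",T,(345,185,390,275))):
    for c,st,ar in blobs(im,(0,0,0),(180,255,48),bx,40): print(n,c,st,ar)
nuts=[plane("top",(335+(x-430)/3.2-.5,110+y/3.2-.5),.02) for x,y in((487,370),(573,398))];print("nuts",nuts)
print("grip end mid top", plane("top",(335+(512-430)/3.2-.5,110+480/3.2-.5),.117))
print("lug tip edge L,R",[plane("top",(335+(x-430)/3.2-.5,110+y/3.2-.5),.16) for x,y in((480,90),(538,84),(563,35),(440,52))])
# mould front-top edge direction & saddle subpixel in top: lower disc
for z in(.055,.0): print(z,proj("top",np.array([*tri((354.4,276.8),(433.6,188.3))[0][:2],z])))
for n,c in(("wedges",None),):
  for (u,v) in((273,163),(277,182),(303,143),(220,236)): print(plane("top",(u,v),.02))
```

```text
bore [ 0.5439 -0.468   0.0542] 0.00016402873509485744
tip [ 0.5688 -0.3149  0.1055] 0.003034446401498344
bail [ 0.4927 -0.2932  0.0943] 0.0004443201303456132
mark [ 0.6954 -0.238   0.1533] 0.000787987717475532
side [261.6273 217.9182] [250 195  29  50] 330
side [324.2959 229.5918] [314 225  22  10] 196
nuts [array([ 0.4343, -0.2301,  0.02  ]), array([ 0.4092, -0.3107,  0.02  ])]
grip end mid top [ 0.3329 -0.2442  0.117 ]
lug tip edge L,R [array([ 0.6631, -0.2134,  0.16  ]), array([ 0.669 , -0.2631,  0.16  ]), array([ 0.7133, -0.2849,  0.16  ]), array([ 0.6967, -0.1788,  0.16  ])]
0.055 [433.6763 188.2785]
0.0 [428.6375 191.4098]
[0.6234 0.0156 0.02  ]
[0.5637 0.0012 0.02  ]
[ 0.6886 -0.076   0.02  ]
[0.396  0.1676 0.02  ]
```

Run:
```python
from h import *
S=cv2.imread("pics/side0.png");T=cv2.imread("pics/top0.png")
# predicted image of ram features for candidate axes
for P in((.568,-.315),(.5685,-.3155)):
  for z in(.074,.106): print(P,z,"side",proj("side",np.array([*P,z])),"top",proj("top",np.array([*P,z])))
print("seat ctr from ring (383.1,178.6)",plane("top",(383.1,178.6),.074))
print("tip top-only",plane("top",(384.5,175.3),.106))
a=cv2.resize(S[218:258,335:375],(560,560),interpolation=cv2.INTER_CUBIC)[:, :400]
b=cv2.resize(T[165:193,370:398],(560,560),interpolation=cv2.INTER_CUBIC)[:,:400]
c=np.hstack([a,b]);cv2.imwrite("pics/ram.png",c)
```

```text
(0.568, -0.315) 0.074 side [352.8934 238.2525] top [382.7805 178.3457]
(0.568, -0.315) 0.106 side [353.2738 227.6482] top [384.5065 176.0716]
(0.5685, -0.3155) 0.074 side [353.1098 238.3302] top [382.9498 178.1804]
(0.5685, -0.3155) 0.106 side [353.493  227.7227] top [384.6805 175.9016]
seat ctr from ring (383.1,178.6) [ 0.5673 -0.3159  0.074 ]
tip top-only [ 0.5702 -0.315   0.106 ]
```

View pics/ram.png

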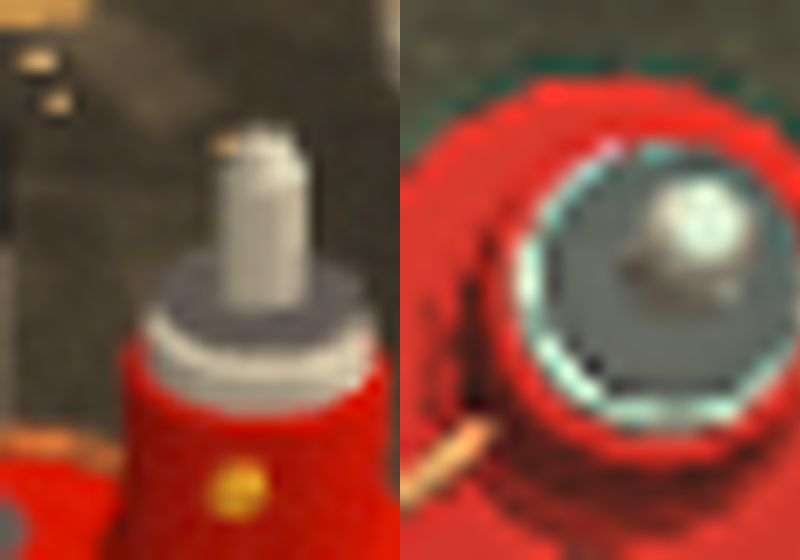

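>>> nudge_tcp(rows={"increments": [[0,0,0,0.15,0.085],[0,0,0,0.15,0.085],[0,0,0,0.15,0.085],[0,0,0,0.15,0.085],[0,0,0,0.15,0.085]]})

```text
time_s: 0.6
tcp_pos: [0.2722, -0.5624, 0.2388]
orientation: [0.988, -0.152, -0.0, -0.0]
wrist_force: [-0.7, -0.4, -0.6]
width: 0.0851
grasp_force: 0.0
```
Side: spindle axis x: 263/14+335-.5 = 353.3; seat dark ellipse centre approx (262,300)/14 → 353.2, 218+21.4-.5=238.9. Top: seat dark disc: x 545..795 → 670?; minus400 → 270/20=13.5+370-.5=383.0; y 150..405 →277/20 =13.9+165-.5 = 178.4. tip highlight (710,222): 385.0,175.6.
Predicted (0.5685,-0.3155): matches top (382.95,178.18),side 353.1,238.3. Good: ram (0.5682,-0.3157).

Units first: shifts go in units of 5 mm. So 0.04 m is 8, 0.029 m is 5.8.

>>> nudge_tcp(rows={"increments": [[5.8,-4.3,0,0,0.085],[5.8,-4.3,0,0,0.085],[5.8,-4.3,0,0,0.085],[5.8,-4.3,0,0,0.085],[5.8,-4.3,0,0,0.085],[5.8,-4.3,0,0,0.085],[5.8,-4.3,0,0,0.085],[5.6,-4.22,0,0,0.085],[0,0,8,0,0.085],[0,0,8,0,0.085],[0,0,8,0,0.085],[0,0,0,0,0.085]]})

```text
time_s: 1.8
tcp_pos: [0.5407, -0.4642, 0.1123]
orientation: [0.989, -0.149, -0.005, -0.003]
wrist_force: [-0.7, 0.4, -0.6]
width: 0.085
grasp_force: 0.0
```

Add to h.py:
```python
def togo(x,y,z=None):
    s=robot.get_state();q=s["orientation"];psi=2*np.arctan2(q[1],q[0]);d=np.array([x,y])-s["tcp_pos"][:2]
    print("yaw",round(psi,4),"tcp",s["tcp_pos"],"t",s["time_s"],"dx",d@[np.cos(psi),np.sin(psi)],"dy",d@[np.sin(psi),-np.cos(psi)],"dz",None if z is None else s["tcp_pos"][2]-z)
```

```bash
python3 -c "
from h import *
togo(.544,-.468,.0145)"
```

```text
yaw -0.2988 tcp [ 0.5407 -0.4642  0.1123] t 1.8 dx 0.004272953055240243 dy 0.002648104284552242 dz 0.09777664898168577
```

>>> nudge_tcp(rows={"increments": [[0.8,0.52,4,0,0.085],[0,0,6,0,0.085],[0,0,6,0,0.085],[0,0,2.4,0,0.085],[0,0,0,0,0.085]]})

```text
time_s: 2.3
tcp_pos: [0.5465, -0.4703, 0.0266]
orientation: [0.989, -0.149, -0.001, -0.0]
wrist_force: [0.0, -0.1, -0.5]
width: 0.0851
grasp_force: 0.0
```

```bash
python3 -c "
from h import *
togo(.544,-.468,.0145)
im=robot.camera('side');cv2.imwrite('pics/s1.png',cv2.resize(im[190:320,270:430],(800,600)[:2],interpolation=2)[:,:,::-1])"
```

```text
yaw -0.2993 tcp [ 0.5465 -0.4703  0.0266] t 2.3 dx -0.00306748664255919 dy -0.0014790522731716392 dz 0.012080162328815867
```

View pics/s1.png

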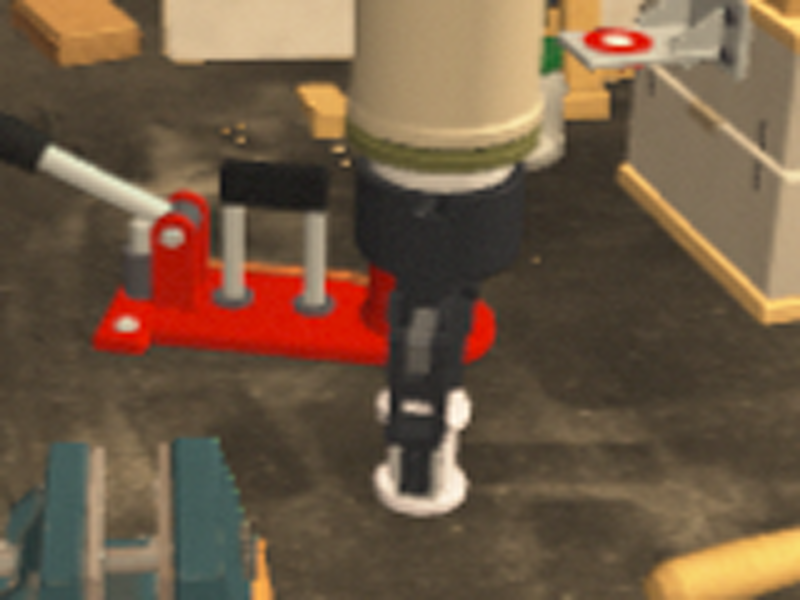

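The fingers straddle the saddle (image (420,450)), nothing touched. Correct by −3/−1.5 mm, drop 12 mm, close.

In the tool's units: 0.012 m is 2.4, -0.003 m is -0.6.

>>> nudge_tcp(rows={"increments": [[-0.6,-0.3,2.4,0,0.085],[0,0,0,0,0.085],[0,0,0,0,0.085]]})

```text
time_s: 2.65
tcp_pos: [0.5444, -0.4681, 0.0159]
orientation: [0.989, -0.149, 0.0, 0.0]
wrist_force: [-0.4, 0.2, -0.0]
width: 0.0851
grasp_force: 0.0
```

```bash
python3 -c "
from h import *
togo(.544,-.468,.0145)"
```

```text
yaw -0.2991 tcp [ 0.5444 -0.4681  0.0159] t 2.65 dx -0.0004179528652504396 dy 1.4479584416147394e-05 dz 0.0014014757092829493
```

>>> nudge_tcp(rows={"increments": [[0,0,0,0,0.03],[0,0,0,0,0.02],[0,0,0,0,0.02],[0,0,0,0,0.02],[0,0,0,0,0.02],[0,0,0,0,0.02]]})

```text
time_s: 3.25
tcp_pos: [0.5446, -0.4682, 0.0159]
orientation: [0.989, -0.149, 0.0, 0.0]
wrist_force: [-0.4, 0.3, 4.5]
width: 0.0385
grasp_force: 59.6
```

```bash
python3 -c "
from h import *
togo(.5682,-.3157,.0145)"
```

```text
yaw -0.2992 tcp [ 0.5446 -0.4682  0.0159] t 3.25 dx -0.02239825500375897 dy -0.152707229078179 dz 0.0013754676687346545
```

```bash
python3 -c "
from h import *
a=robot.camera('side')[255:315,325:385];b=robot.camera('top')[160:220,400:460]
cv2.imwrite('pics/s2.png',np.hstack([cv2.resize(x,(400,400),interpolation=2) for x in(a,b)])[:,:,::-1])"
```

```text
(no output)
```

View pics/s2.png

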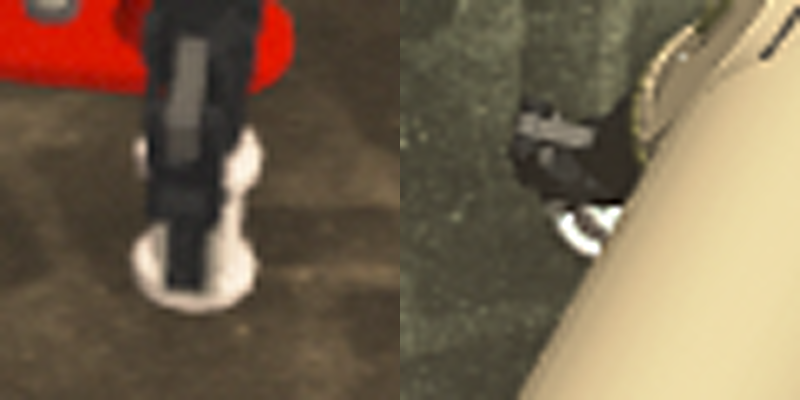

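The near fingertip bears on the lower flange (~(190,280)) and the saddle leans slightly. Open, rise 5 mm, regrip.

>>> nudge_tcp(rows={"increments": [[0,0,0,0,0.085],[0,0,0,0,0.085],[0,0,-1,0,0.085],[0,0,0,0,0.085],[0,0,0,0,0.085],[0,0,0,0,0.085]]})

```text
time_s: 3.95
tcp_pos: [0.5443, -0.468, 0.0203]
orientation: [0.989, -0.149, 0.0, 0.0]
wrist_force: [-1.0, -0.5, 0.0]
width: 0.0851
grasp_force: 0.0
```

```bash
python3 -c "
from h import *
S=robot.camera('side');T=robot.camera('top')
for n,im,b in(('side',S,(335,255,375,310)),('top',T,(415,175,450,205))): print(n,*blobs(im,(0,0,150),(180,60,255),b))
togo(.544,-.468,.02)"
```

```text
side (array([357.1043, 290.    ]), array([345, 275,  19,  26]), np.int32(163)) (array([351.8333, 279.8333]), array([349, 279,   6,   3]), np.int32(12))
top (array([425.4643, 193.2857]), array([423, 189,   7,  10]), np.int32(28)) (array([430.3, 191.7]), array([428, 190,   6,   5]), np.int32(20))
yaw -0.2992 tcp [ 0.5442 -0.468   0.0202] t 4.05 dx -0.00021631070345363716 dy 6.207036405451792e-05 dz 0.00024183410172372646
```

>>> nudge_tcp(rows={"increments": [[0,0,0,0,0.03],[0,0,0,0,0.02],[0,0,0,0,0.02],[0,0,0,0,0.02],[0,0,0,0,0.02],[0,0,0,0,0.02]]})

```text
time_s: 4.65
tcp_pos: [0.5444, -0.4682, 0.0207]
orientation: [0.989, -0.149, 0.0, 0.0]
wrist_force: [-0.5, -0.0, 4.6]
width: 0.0407
grasp_force: 59.8
```

```bash
python3 -c "
from h import *
for y in(-.487,-.493,-.499):
  for z in(0,.008,.016): print(y,z,proj('side',np.array([.538,y,z])))
im=robot.camera('side')
cv2.imwrite('pics/s3.png',cv2.resize(im[260:308,330:382],(650,600),interpolation=2)[:,:,::-1])"
```

```text
-0.487 0 [352.7272 300.7953]
-0.487 0.008 [352.8343 298.0083]
-0.487 0.016 [352.942  295.2025]
-0.493 0 [353.1934 302.3669]
-0.493 0.008 [353.3026 299.5687]
-0.493 0.016 [353.4126 296.7515]
-0.499 0 [353.665  303.9572]
-0.499 0.008 [353.7765 301.1478]
-0.499 0.016 [353.8888 298.319 ]
```

View pics/s3.png

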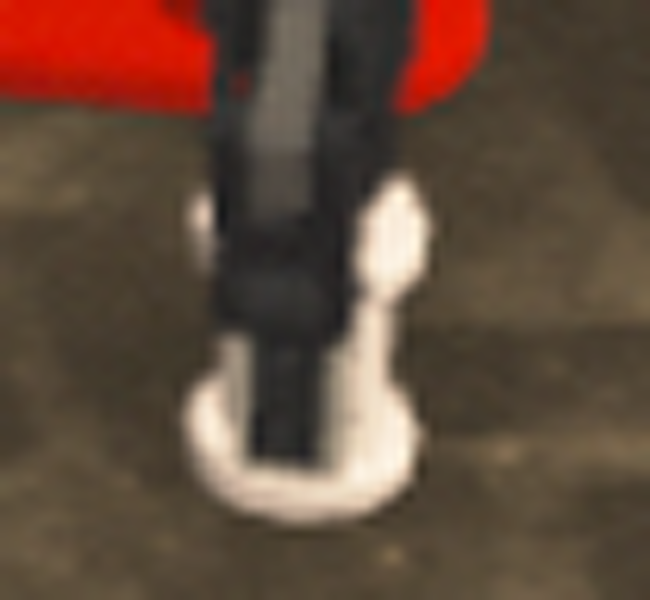

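Fingertips now at ~z 16 mm; the pads' upper ends catch the upper flange (gap 8–47). Lower to TCP ≈ 0.014.

>>> nudge_tcp(rows={"increments": [[0,0,0,0,0.085],[0,0,0,0,0.085],[0,0,1.3,0,0.085],[0,0,0,0,0.085],[0,0,0,0,0.085],[0,0,0,0,0.085]]})

```text
time_s: 5.3
tcp_pos: [0.5443, -0.468, 0.0137]
orientation: [0.989, -0.149, -0.0, -0.0]
wrist_force: [0.2, -0.6, -0.5]
width: 0.0854
grasp_force: 0.0
```

>>> nudge_tcp(rows={"increments": [[0,0,0,0,0.03],[0,0,0,0,0.02],[0,0,0,0,0.02],[0,0,0,0,0.02],[0,0,0,0,0.02],[0,0,0,0,0.02]]})

```text
time_s: 5.9
tcp_pos: [0.545, -0.4676, 0.0147]
orientation: [0.989, -0.149, 0.001, -0.0]
wrist_force: [-0.2, 1.7, 5.4]
width: 0.0386
grasp_force: 82.6
```

Still not on the waist (the gap barely admits the pads). The top flange is an easier, well-defined hold: pads centred on it (TCP ≈ 0.037), expect 44 mm.

In the tool's units: -0.023 m is -4.6.

>>> nudge_tcp(rows={"increments": [[0,0,0,0,0.085],[0,0,0,0,0.085],[0,0,-4.6,0,0.085],[0,0,0,0,0.085],[0,0,0,0,0.085],[0,0,0,0,0.085]]})

```text
time_s: 6.5
tcp_pos: [0.5438, -0.4678, 0.0359]
orientation: [0.989, -0.149, -0.001, -0.0]
wrist_force: [0.5, -0.3, -0.3]
width: 0.0852
grasp_force: 0.0
```

>>> nudge_tcp(rows={"increments": [[0,0,0,0,0.035],[0,0,0,0,0.03],[0,0,0,0,0.03],[0,0,0,0,0.03],[0,0,0,0,0.03],[0,0,0,0,0.03]]})

```text
time_s: 7.1
tcp_pos: [0.5445, -0.4681, 0.0369]
orientation: [0.989, -0.149, 0.0, 0.0]
wrist_force: [0.2, -1.4, 2.1]
width: 0.0416
grasp_force: 60.6
```

>>> nudge_tcp(rows={"increments": [[0,0,-4,0,0.03],[0,0,-7,0,0.03],[0,0,-7,0,0.03],[0,0,-7,0,0.03],[-0.6,-4,0,0,0.03],[-1,-7,0,0,0.03],[-1,-7,0,0,0.03],[-1,-7,0,0,0.03],[-0.8,-5.54,0,0,0.03],[0,0,0,0,0.03],[0,0,0,0,0.03]]})

```text
time_s: 8.2
tcp_pos: [0.5682, -0.3152, 0.1617]
orientation: [0.989, -0.148, -0.0, 0.0]
wrist_force: [-0.2, -1.0, -1.3]
width: 0.0413
grasp_force: 60.9
```

```bash
python3 -c "
from h import *
togo(.5687,-.3157,.0369+.074)
a=robot.camera('side')[190:280,310:400];b=robot.camera('top')[140:210,350:420]
cv2.imwrite('pics/s4.png',np.hstack([cv2.resize(x,(400,400),interpolation=2) for x in(a,b)])[:,:,::-1])"
```

```text
yaw -0.298 tcp [ 0.5682 -0.3152  0.1617] t 8.2 dx 0.0006115428446463085 dy 0.00036587918597714964 dz 0.050779538211898234
```

View pics/s4.png

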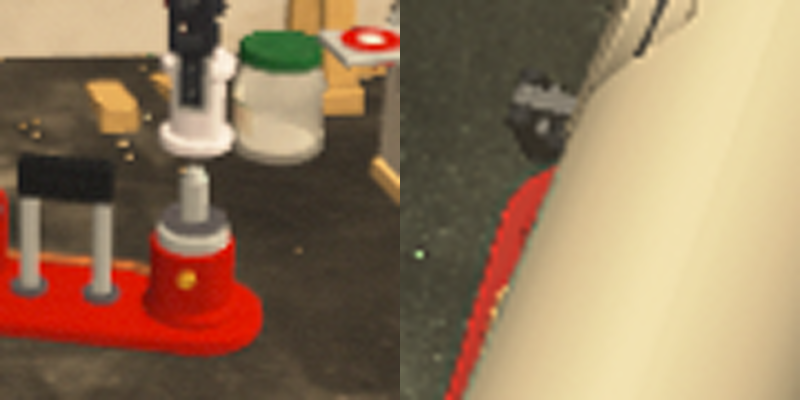

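Saddle hangs upright above the spindle (flange centre ≈197, spindle ≈195 in the left crop): aligned within ~0.5 mm laterally. Lower it.

>>> nudge_tcp(rows={"increments": [[0.08,0.06,2,0,0.03],[0,0,1.2,0,0.03],[0,0,1.2,0,0.03],[0,0,1.2,0,0.03],[0,0,0,0,0.03],[0,0,0,0,0.03]]})

```text
time_s: 8.9
tcp_pos: [0.5684, -0.3154, 0.1333]
orientation: [0.989, -0.149, -0.0, -0.0]
wrist_force: [0.1, 2.2, -2.8]
width: 0.0418
grasp_force: 61.4
```

Threaded onto the cone with no axial push-back. Continue.

>>> nudge_tcp(rows={"increments": [[0,0,1.2,0,0.03],[0,0,1.2,0,0.03],[0,0,0.8,0,0.03],[0,0,0.6,0,0.03],[0,0,0,0,0.03],[0,0,0,0,0.03]]})

```text
time_s: 9.5
tcp_pos: [0.5682, -0.3164, 0.1144]
orientation: [0.989, -0.149, -0.0, 0.0]
wrist_force: [1.0, 2.7, -2.1]
width: 0.0412
grasp_force: 61.4
```

>>> nudge_tcp(rows={"increments": [[0,0,0.4,0,0.03],[0,0,0.2,0,0.03],[0,0,0.2,0,0.03],[0,0,0,0,0.03],[0,0,0,0,0.03]]})

```text
time_s: 10.0
tcp_pos: [0.5685, -0.3164, 0.1109]
orientation: [0.989, -0.149, 0.0, 0.0]
wrist_force: [-0.1, 1.0, -0.8]
width: 0.0416
grasp_force: 61.6
```

In the tool's units: 0.0015 m is 0.3.

>>> nudge_tcp(rows={"increments": [[0,0,0.3,0,0.03],[0,0,0.3,0,0.03],[0,0,0,0,0.03],[0,0,0,0,0.03]]})

```text
time_s: 10.4
tcp_pos: [0.5693, -0.3166, 0.1106]
orientation: [0.989, -0.149, 0.001, 0.001]
wrist_force: [-5.0, 4.9, 17.3]
width: 0.0413
grasp_force: 62.7
```

Seated firmly (17 N push-back at the expected height). Release, rise, go over the bail.

In the tool's units: -0.035 m is -7, -0.03 m is -6.

>>> nudge_tcp(rows={"increments": [[0,0,-0.4,0,0.085],[0,0,0,0,0.085],[0,0,0,0,0.085],[0,0,-5,0,0.085],[0,0,-7,0,0.085],[-6,0,0,0,0.085],[-6,0,0,0,0.085],[-3.8,0,0,0,0.085],[0,0,0,0,0.085],[0,0,0,0,0.085]]})

```text
time_s: 11.4
tcp_pos: [0.4932, -0.293, 0.1699]
orientation: [0.989, -0.149, 0.0, 0.0]
wrist_force: [-0.8, 0.1, -0.7]
width: 0.085
grasp_force: 0.0
```

```bash
python3 -c "
from h import *
togo(.4926,-.2928,.083)
S=robot.camera('side')
a=S[205:265,330:375]
print(blobs(S,(0,0,150),(180,60,255),(335,200,372,250)),'white')
for z in(.074,.129): print(z,proj('side',np.array([.5685,-.316,z])))
print('dark bar',blobs(S,(0,0,0),(180,255,48),(305,220,345,245),40))
cv2.imwrite('pics/s5.png',cv2.resize(S[185:285,270:400],(780,600),interpolation=2)[:,:,::-1])"
```

```text
yaw -0.2995 tcp [ 0.4932 -0.293   0.1699] t 11.4 dx -0.0006299109947051942 dy -3.973112963200589e-05 dz 0.08693590558724419
[(array([353.6939, 231.4274]), array([346, 218,  17,  29]), np.int32(379))] white
0.074 [353.1439 238.4175]
0.129 [353.8092 220.0216]
dark bar [(array([324.3939, 229.702 ]), array([314, 225,  22,  11]), np.int32(198))]
```

View pics/s5.png

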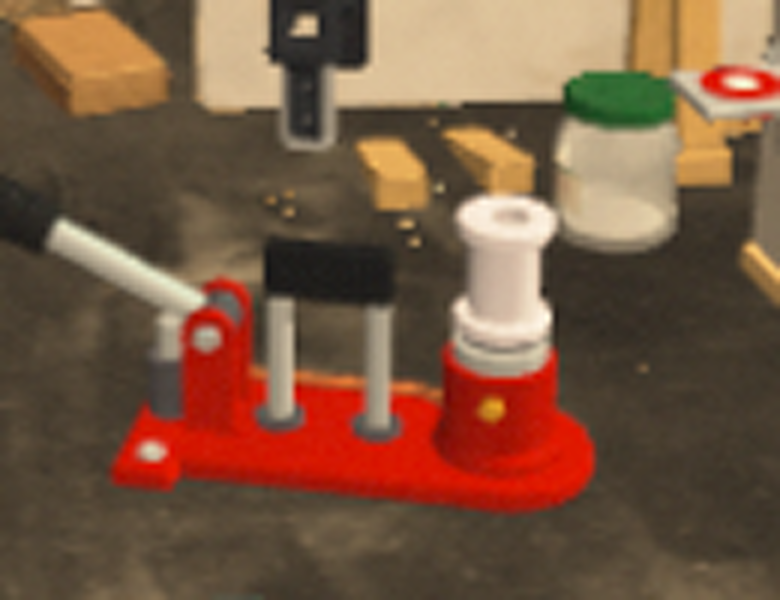

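Saddle fully down on the seat, upright; jack bail where expected, fingers right above it (jack unmoved). Descend and pinch.

>>> nudge_tcp(rows={"increments": [[-0.12,0,6,0,0.085],[0,0,6,0,0.085],[0,0,4,0,0.085],[0,0,1.4,0,0.085],[0,0,0,0,0.03],[0,0,0,0,0.005],[0,0,0,0,0.005],[0,0,0,0,0.005],[0,0,0,0,0.005],[0,0,0,0,0.005],[0,0,0,0,0.005]]})

```text
time_s: 12.55
tcp_pos: [0.493, -0.2921, 0.0833]
orientation: [0.989, -0.149, 0.0, -0.0]
wrist_force: [0.4, 4.6, 4.6]
width: 0.0129
grasp_force: 64.0
```

```bash
python3 -c "
from h import *
togo(.4926,-.2928,.083)
S=robot.camera('side');T=robot.camera('top')
print(blobs(S,(0,0,150),(180,60,255),(335,200,372,250)))
print('mark',blobs(S,(0,150,100),(6,255,255),(380,185,410,210)),blobs(T,(0,150,100),(6,255,255),(345,110,375,140)))
print('white saddle top',blobs(T,(0,0,150),(180,60,255),(365,150,405,195),20))"
```

```text
yaw -0.2986 tcp [ 0.493  -0.2921  0.0833] t 12.55 dx -0.00020299359321234136 dy 0.0008002739798164027 dz 0.0003440464191232645
[(array([353.6037, 231.4654]), array([346, 218,  17,  29]), np.int32(376))]
mark [(array([392.9778, 198.4222]), array([387, 196,  13,   6]), np.int32(45))] [(array([358.8522, 127.0783]), array([352, 121,  14,  13]), np.int32(115))]
white saddle top []
```

>>> nudge_tcp(rows={"increments": [[0,0,0,-0.05,0.005],[0,0,0,-0.08,0.005],[0,0,0,-0.08,0.005],[0,0,0,-0.08,0.005],[0,0,0,-0.08,0.005],[0,0,0,-0.05,0.005],[0,0,0,0,0.005]]})

```text
time_s: 13.35
tcp_pos: [0.4924, -0.2941, 0.0833]
orientation: [0.998, 0.06, 0.0, 0.001]
wrist_force: [-0.6, -2.6, 3.4]
width: 0.013
grasp_force: 63.9
```

Run:
```python
from h import *
T=cv2.imread("pics/top0.png")[:,:,::-1].copy()
h=cv2.cvtColor(T,cv2.COLOR_RGB2HSV)
v=h[:,:,2].astype(int)
# lug sides: per row, left/right edges of bright region around marker, z of lug top ~.153
L=[];R=[]
for r in range(114,135):
    g=v[r,340:380]>120
    c=np.flatnonzero(g); L.append(c[0]+340);R.append(c[-1]+340)
print(L);print(R)
F=[]
for c in range(346,376):
    k=np.flatnonzero(v[105:145,c]>120);F.append(k[-1]+105 if len(k) else -1)
print(F)
togo(.6169,-.2483)
S=robot.camera('side');print(blobs(S,(0,0,150),(180,60,255),(335,195,385,250)))
print(proj("side",np.array([.5715,-.2820,.129])),proj("side",np.array([.5715,-.2820,.074])))
```

```text
[np.int64(348), np.int64(341), np.int64(340), np.int64(349), np.int64(346), np.int64(348), np.int64(343), np.int64(340), np.int64(349), np.int64(350), np.int64(349), np.int64(341), np.int64(340), np.int64(340), np.int64(350), np.int64(350), np.int64(351), np.int64(351), np.int64(351), np.int64(351), np.int64(351)]
[np.int64(379), np.int64(379), np.int64(372), np.int64(371), np.int64(370), np.int64(366), np.int64(367), np.int64(379), np.int64(379), np.int64(377), np.int64(370), np.int64(367), np.int64(367), np.int64(367), np.int64(377), np.int64(377), np.int64(368), np.int64(368), np.int64(368), np.int64(368), np.int64(368)]
[np.int64(126), np.int64(126), np.int64(126), np.int64(126), np.int64(129), np.int64(136), np.int64(138), np.int64(137), np.int64(137), np.int64(137), np.int64(137), np.int64(137), np.int64(137), np.int64(137), np.int64(136), np.int64(136), np.int64(136), np.int64(136), np.int64(136), np.int64(136), np.int64(136), np.int64(136), np.int64(136), np.int64(135), np.int64(124), np.int64(123), np.int64(123), np.int64(123), np.int64(123), np.int64(123)]
yaw 0.1203 tcp [ 0.4924 -0.2941  0.0833] t 13.35 dx 0.12907773544641948 dy -0.03057430835248107 dz None
[(array([383.3333, 197.6667]), array([382, 197,   3,   3]), np.int32(6)), (array([352.6667, 226.2797]), array([345, 213,  17,  28]), np.int32(354))]
[352.5802 214.6128] [351.9582 232.588 ]
```

Run:
```python
from h import *
a=plane("side",(353.65,231.45),.0948);b=plane("side",(352.667,226.28),.0948);print(a,b)
ram=np.array([.5685,-.316])+(b-a)[:2];s=robot.get_state();t=s["tcp_pos"][:2];d=ram-t
print("ram",ram,"len",np.hypot(*d),"heading",np.arctan2(d[1],d[0]))
print("mark3d",tri((392.97,198.44),(358.85,127.08)))
g=np.array([.6954,-.238])-d; togo(*g)
```

```text
[ 0.5693 -0.3155  0.0948] [ 0.5723 -0.2846  0.0948]
ram [ 0.5716 -0.2851] len 0.07963365385415963 heading 0.11334281715662244
mark3d (array([ 0.6955, -0.2379,  0.1531]), np.float64(0.0009328272374644172))
yaw 0.1188 tcp [ 0.4924 -0.2941  0.0833] t 13.4 dx 0.12855525056565617 dy -0.03210503849026538 dz None
```

Units first: shifts go in units of 5 mm. So 0.018 m is 3.6, 0.015 m is 3.

>>> nudge_tcp(rows={"increments": [[1,-1.6,0,0,0.005],[2,-1.6,0,0,0.005],[3,-1.6,0,0,0.005],[3.6,-1.6,0,0,0.005],[3.6,0,0,0,0.005],[3.6,0,0,0,0.005],[3,0,0,0,0.005],[2,0,0,0,0.005],[0,0,0,0,0.005],[0,0,0,0,0.005]]})

```text
time_s: 14.4
tcp_pos: [0.5969, -0.2486, 0.0833]
orientation: [0.998, 0.059, 0.0, 0.001]
wrist_force: [-2.7, -1.9, 5.8]
width: 0.0131
grasp_force: 64.3
```

Run:
```python
from h import *
S=robot.camera('side');B=blobs(S,(0,0,150),(180,60,255),(340,185,395,250));print(B)
for c,st,ar in B:
    if ar>150: print(plane("side",c,.0948)[:2]-[.0008,.0005])
togo(.6163,-.2470)
print('mark',blobs(S,(0,150,100),(6,255,255),(375,185,415,210)))
```

```text
[(array([385.5972, 216.0507]), array([378, 197,  17,  35]), np.int32(355)), (array([365.9574, 234.7447]), array([365, 226,   4,  19]), np.int32(47)), (array([350.76, 236.38]), array([349, 228,   4,  19]), np.int32(50))]
[ 0.6789 -0.2299]
yaw 0.1183 tcp [ 0.5968 -0.2486  0.0833] t 14.45 dx 0.019499179873693644 dy 0.0007394014791182695 dz None
mark [(array([392.9778, 198.4222]), array([387, 196,  13,   6]), np.int32(45))]
```

In the tool's units: 0.0007 m is 0.14, 0.008 m is 1.6.

>>> nudge_tcp(rows={"increments": [[1.6,0.14,0,0,0.005],[1.6,0,0,0,0.005],[0.7,0,0,0,0.005],[0,0,0,0,0.005],[0,0,0,0,0.005]]})

```text
time_s: 14.95
tcp_pos: [0.6148, -0.2474, 0.0833]
orientation: [0.998, 0.059, -0.001, 0.001]
wrist_force: [-9.9, -1.8, 10.9]
width: 0.0131
grasp_force: 65.0
```

Run:
```python
from h import *
S=robot.camera('side');T=robot.camera('top')
togo(.6163,-.2470)
print('mark',blobs(S,(0,150,100),(6,255,255),(375,185,415,205)))
# saddle waist columns / lower flange in side; expected vs seen
for z in(.078,.1015,.125): print(z,proj("side",np.array([.6955,-.238,z])))
h=cv2.cvtColor(S,cv2.COLOR_RGB2HSV)
for r in range(204,232,2):
    k=np.flatnonzero((h[r,370:412,2]>150)&(h[r,370:412,1]<60))+370; print(r,k.min() if len(k) else None,k.max() if len(k) else None)
cv2.imwrite('pics/s6.png',np.hstack([cv2.resize(S[170:270,320:420],(400,400),interpolation=2),cv2.resize(T[100:250,310:460],(400,400),interpolation=2)])[:,:,::-1])
```

```text
yaw 0.1176 tcp [ 0.6148 -0.2474  0.0833] t 15.05 dx 0.0015060501464374439 dy -0.00023850785940911473 dz None
mark [(array([392.9778, 198.4222]), array([387, 196,  13,   6]), np.int32(45))]
0.078 [391.2899 222.2785]
0.1015 [391.8603 214.9439]
0.125 [392.44   207.4891]
204 387 407
206 386 398
208 385 399
210 387 399
212 388 397
214 387 397
216 387 396
218 387 396
220 385 396
222 384 398
224 384 398
226 372 397
228 372 396
230 371 395
```

View pics/s6.png

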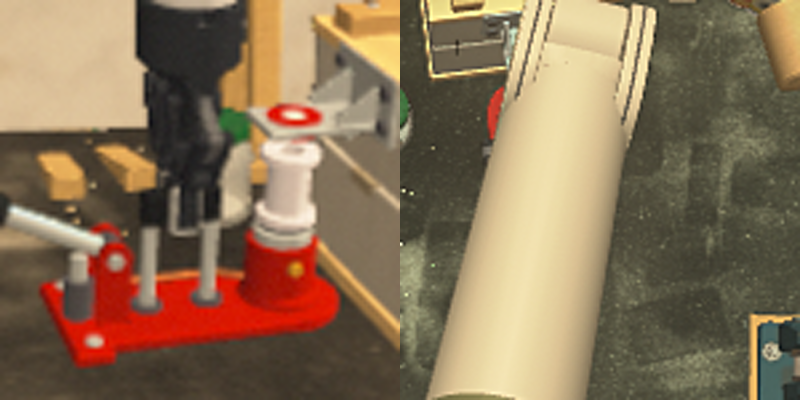

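Side crop: jack flat, saddle upright beneath lug pad (lower flange centre column ≈391.0, expected 391.2; waist 391.75 vs 391.8), mould shut, lug marker unmoved. Release, rise, and go back over the handle grip.

>>> nudge_tcp(rows={"increments": [[0,0,0,0,0.085],[0,0,0,0,0.085],[0,0,0,0,0.085],[0,0,0,0,0.085]]})

```text
time_s: 15.45
tcp_pos: [0.6163, -0.2457, 0.0825]
orientation: [0.998, 0.06, -0.0, -0.0]
wrist_force: [-0.2, 0.3, 0.5]
width: 0.0708
grasp_force: 0.0
```

>>> nudge_tcp(rows={"increments": [[0,0,-4,0,0.085],[0,0,-7,0,0.085],[0,0,-8,0,0.085],[-6,0,-2,0,0],[-7,0,0,0,0],[-7,0,0,0,0],[-7,0,0,0,0],[-7,0,0,0,0],[0,0,0,0,0],[0,0,0,0,0]]})

```text
time_s: 16.45
tcp_pos: [0.4474, -0.2667, 0.1882]
orientation: [0.998, 0.06, 0.0, 0.0]
wrist_force: [0.9, -0.1, -0.4]
width: -0.0002
grasp_force: 0.0
```

Run:
```python
from h import *
S=robot.camera('side')
r=np.array([.6945,-.238]);f=np.array([np.cos(.116),np.sin(.116)])
togo(*(r-.248*f),.147)
h=cv2.cvtColor(S,cv2.COLOR_RGB2HSV)
for q in(214,216,218,222,224):
    k=np.flatnonzero((h[q,376:412,2]>150)&(h[q,376:412,1]<60))+376; print(q,k.min(),k.max())
T=robot.camera('top')
print('red jack top',[ (c,st,a) for c,st,a in blobs(T,(0,150,100),(6,255,255),(330,110,415,260),15)])
print('dark grip side',blobs(S,(0,0,0),(180,255,48),(290,190,360,245),25))
for d in(0,1): print(proj('side',np.array([*(r-.079*f),.092])),proj('side',np.array([*(r-.246*f),.117])),proj('top',np.array([*(r-.246*f),.117])))
```

```text
yaw 0.121 tcp [ 0.4481 -0.2663  0.1881] t 16.5 dx -1.581038814535624e-05 dy 0.00040744190672946097 dz 0.041136719276767264
214 387 397
216 387 396
218 387 396
222 384 398
224 384 398
red jack top [(array([358.8522, 127.0783]), array([352, 121,  14,  13]), np.int32(115)), (array([356.1654, 164.8797]), array([343, 132,  30,  66]), np.int32(931))]
dark grip side [(array([305.9748, 218.1134]), array([292, 210,  30,  16]), np.int32(238)), (array([357.0714, 221.2857]), array([355, 217,   5,   9]), np.int32(42))]
[365.3273 220.5844] [307.767  218.2598] [368.087  216.7123]
[365.3273 220.5844] [307.767  218.2598] [368.087  216.7123]
```

Jack and saddle stayed put; closed fingers are over the grip. Push down gradually following the arc.

In the tool's units: 0.025 m is 5, 0.012 m is 2.4.

>>> nudge_tcp(rows={"increments": [[0,0,5,0,0],[0,0,2.4,0,0],[0,0,1.2,0,0],[-0.2,0,1.2,0,0],[-0.2,0,1.2,0,0],[-0.2,0,1.2,0,0],[0,0,0,0,0]]})

```text
time_s: 17.25
tcp_pos: [0.4445, -0.2671, 0.1265]
orientation: [0.998, 0.06, 0.0, 0.0]
wrist_force: [0.4, -0.7, 2.7]
width: 0.0
grasp_force: 1.7
```

In the tool's units: 0.006 m is 1.2, -0.001 m is -0.2.

>>> nudge_tcp(rows={"increments": [[-0.2,0,1.2,0,0],[-0.2,0,1.2,0,0],[-0.2,0,1.2,0,0],[0,0,1.2,0,0],[0,0,0,0,0]]})

```text
time_s: 17.75
tcp_pos: [0.4413, -0.2679, 0.1031]
orientation: [0.998, 0.06, -0.0, 0.0]
wrist_force: [-4.2, -0.6, 10.2]
width: 0.0001
grasp_force: 4.9
```

Run:
```python
from h import *
S=robot.camera('side');h=cv2.cvtColor(S,cv2.COLOR_RGB2HSV)
print('mark',[(c,a) for c,s,a in blobs(S,(0,150,100),(6,255,255),(375,180,415,205))])
print('grip',blobs(S,(0,0,0),(180,255,48),(270,190,350,255),25))
for q in(206,212,214,216,218,222):
    k=np.flatnonzero((h[q,376:412,2]>150)&(h[q,376:412,1]<60))+376; print(q,k.min(),k.max())
```

```text
mark [(array([393.2821, 196.2051]), np.int32(39))]
grip [(array([303.0444, 204.9422]), array([296, 190,  17,  35]), np.int32(225)), (array([302.0556, 230.5855]), array([288, 225,  30,  11]), np.int32(234))]
206 388 397
212 388 397
214 386 397
216 384 398
218 385 399Traceback (most recent call last):
  File "<stdin>", line 6, in <module>
    return umr_minimum(a, axis, None, out, keepdims, initial, where)
ValueError: zero-size array to reduction operation minimum which has no identity
```

The pad is lifting (marker up 2 px), 10 N as expected. Continue to the stop.

>>> nudge_tcp(rows={"increments": [[-0.2,0,1.2,0,0],[-0.2,0,1.2,0,0],[0,0,1.2,0,0],[0,0,1,0,0],[0,0,0,0,0]]})

```text
time_s: 18.3
tcp_pos: [0.4383, -0.2683, 0.0799]
orientation: [0.998, 0.06, -0.001, 0.0]
wrist_force: [-7.9, -1.0, 11.3]
width: 0.0003
grasp_force: 6.0
```

>>> nudge_tcp(rows={"increments": [[0,0,0.8,0,0],[0,0,0.6,0,0],[0,0,0.4,0,0],[0,0,0,0,0]]})

```text
time_s: 18.7
tcp_pos: [0.4384, -0.2684, 0.0712]
orientation: [0.998, 0.06, -0.001, 0.0]
wrist_force: [-7.3, -1.6, 12.6]
width: 0.0003
grasp_force: 6.2
```

In the tool's units: 0.002 m is 0.4.

>>> nudge_tcp(rows={"increments": [[0,0,0.4,0,0],[0,0,0.4,0,0],[0,0,0,0,0]]})

```text
time_s: 19.0
tcp_pos: [0.4385, -0.2685, 0.0692]
orientation: [0.998, 0.06, -0.001, 0.001]
wrist_force: [-17.8, 4.6, 35.6]
width: -0.0001
grasp_force: 18.9
```

>>> nudge_tcp(rows={"increments": [[0,0,0.2,0,0],[0,0,0,0,0]]})

```text
time_s: 19.2
tcp_pos: [0.4385, -0.2686, 0.0689]
orientation: [0.998, 0.06, -0.001, 0.001]
wrist_force: [-20.6, 5.9, 43.2]
width: -0.0005
grasp_force: 22.5
```

At the stop (force jumped to 43 N). Ease off to ~25–30 N and verify.

>>> nudge_tcp(rows={"increments": [[-0.2,0,-0.24,0,0],[0,0,0,0,0],[0,0,0,0,0],[0,0,0,0,0]]})

```text
time_s: 19.6
tcp_pos: [0.4384, -0.2685, 0.0695]
orientation: [0.998, 0.06, 0.0, 0.001]
wrist_force: [-13.8, 3.3, 32.7]
width: 0.0001
grasp_force: 16.5
```

Run:
```python
from h import *
S=robot.camera('side');T=robot.camera('top');h=cv2.cvtColor(S,cv2.COLOR_RGB2HSV)
a=[(c,n) for c,s,n in blobs(S,(0,150,100),(6,255,255),(375,175,415,202))];b=[(c,n) for c,s,n in blobs(T,(0,150,100),(6,255,255),(345,110,375,133))];print(a,b)
if a and b: print(tri(a[0][0],b[0][0]))
for q in range(198,220,2):
    k=np.flatnonzero((h[q,376:412,2]>150)&(h[q,376:412,1]<60))+376
    if len(k): print(q,k.min(),k.max())
print('red jack side',[(c,s,n) for c,s,n in blobs(S,(0,150,100),(6,255,255),(300,200,415,290),60)])
for z in(.074+.034,.129+.034,.008+.074+.034): print(proj('side',np.array([.6945,-.238,z])))
s=robot.get_state();print(s["time_s"],s["tcp_pos"],s["wrist_force"])
cv2.imwrite('pics/s7.png',S[:,:,::-1])
```

```text
[(array([395.8788, 190.6061]), np.int32(33))] [(array([359.2143, 122.0089]), np.int32(112))]
(array([ 0.7022, -0.2368,  0.1761]), np.float64(0.0003030659548461997))
198 388 401
200 389 398
202 389 401
204 388 398
206 388 398
208 388 397
210 385 397
212 385 399
214 386 398
218 390 395
red jack side [(array([368.0415, 245.6197]), array([330, 226,  75,  36]), np.int32(1228))]
[391.6807 212.9098]
[393.0524 195.1873]
[391.877  210.3741]
19.7 [ 0.4384 -0.2685  0.0695] [-13.5111   3.1621  32.5497]
```

```bash
python3 -c "
from cell import robot
print(robot.hand_in())"
```

```text
the job is handed in; nothing more can be done
None
```

The job is handed in at about 20 s: the saddle is seated on the spindle, the jack is centred under the lift pad, and the handle is held at its stop with about 32 N, with the pad marker about 23 mm up.

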